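Open the latched door of a shielded test box

ROBOT

A 6-joint arm with a two-finger parallel gripper is mounted at the origin on the work surface. World frame = base frame: x ahead of the robot, y to its left, z up, the work surface at z = 0. Lengths are in m, angles in rad, forces in N, time in s.
With the tool pointing down it reaches from about 0.25 to 0.775 m from the base axis. Payload 4 kg.
Tool frame: the origin (TCP) lies between the finger pads; the fingertips stand 11 mm ahead of it and the grasp point (between the pads) lies 8 mm behind it; z points along the fingers, y is the direction in which the jaws open and shut (so a half turn about z gives the same grasp; the last joint's range is limited). The gripper opens to 94 mm and grips with 3 to 60 N. Pads are 16 mm wide; open, the fingers measure 119 mm over their backs; the gripper's body (75 mm by 177 mm) begins 78 mm behind the grasp point.
Start: joints at [-1.378, 0.087, 1.371, -0, 1.684, -0.103], TCP at [0.16, -0.526, 0.217] pointing down, gripper open.
Joint ranges: [-3.1, 3.1], [-0.76, 2.03], [0.27, 2.55], [-1.08, 4.22], [0.17, 2.65], [-2.57, 2.57]. Speed limits (rad/s): [2.79, 2.79, 3.14, 3.14, 3.14, 3.14].

INTERFACE

Orientations are given as a unit quaternion [w, x, y, z].
In Python, from workcell import status, viewer, env, search_frame gives the robot as it stands.
- The arm moves only by the tool play_rows, never from a script. Its argument "steps" is a list of rows, each an object of numbers: "rx", "ry", "rz": the turn, a rotation vector about the world's x, y, z in degrees; "x", "y", "z": the shift along the world's x, y, z in m; "hand": the finger opening in m, from 0 to 0.094. A call has 1 to 12 rows; each row shifts and turns the commanded pose from where the row before left it; what a row does not reach is not made up. A row lasts 1/8 s, in which the tool goes at most 62.5 mm and 10.7 degrees, less where a joint would pass 70% of its speed; a pose out of reach is approached as far as the arm can. A call is refused whole if a number of a shift passes 0.0625 or a number of a turn 10.7, either way. A call with a gripper value outside its range is refused whole. The fingers move at their own pace and stop on an object; "squeeze" is the grip in N (left out, the last holds). Time passes only in rows, so rows that do not move let the fingers close. It gives the time, the measured TCP pose, the force and the opening at its end, in the units of the state.
- status.observe(): the state, without advancing time (a new reading comes with each control period).
- viewer.camera(name): name is "side" or "top" or "wrist"; returns a dict with "color" (420x560x3 uint8, blue, green, red), "fx", "fy", "cx", "cy" (pixels), "extrinsics" (4x4, takes a point from world to camera coordinates); the wrist camera has in their place "tool_from_camera" (4x4, takes a point from camera to tool coordinates, whose origin is the TCP and whose axes are the flange's). Camera axes: x right, y down, z forward; pixel columns grow to the right and rows downward; lengths in m; the calibration is good to about 2 mm. The wrist camera is an equidistant fisheye: a pixel r from the principal point sees the ray r / f radians off the axis. A picture is of the moment at which its call begins: read the wrist's pose just before it. There is no depth.
- env.job_done(): hands the job in, once; it reports no verdict.
Trained networks look in the newest picture that a camera, given by its name, has taken for a name from the list of things; names that differ only in an ending like _2 or _b are one class to them, and where a whole thing is asked for, a point or a joint stands for the part that bears it (a point fixed in the world has none). Each returns a list of dicts, best first, with "p" (0 to 1); they miss things now and then, are a little off and sometimes report something else, mostly with a low value. They report only what shows in the picture. A call takes as long as a camera call.
- search_frame(target, camera): "at" ([column, row] in pixels, amid what is visible of it).
The state is a dict: "t": time; "joint_pos": joint angles; "qd": joint speeds; "effort": joint torques, N m; "tool_pos": TCP position; "tool_rot": TCP orientation; "ft_force": force on the tool from outside, world axes, zero at the start; "moment": the same for the moment, N m; "finger_gap": finger opening in m.
Only numpy, scipy, OpenCV 4.12 (cv2) and the standard library are available. Lean on these libraries where they do the work, as an engineer would, in place of code of your own. Each camera call takes 0.05 s, during which the arm holds its last target.

TASK

Open the shielded test box so that the circuit board inside can be reached: lift the orange paddle on its door just until the pawl is withdrawn and it comes up softly against its rubber stop, swing the door open by 60 degrees or more, then let go so that the paddle springs back. The latch is delicate: do not force the paddle past its stop or pull the door while the pawl still holds it (it bears no more than about 10 N), and leave everything else where it is.

Things in the scene. Friction and masses are not known exactly. Their poses are not given: they have to be found in the camera images.
- box: test box, white metal shell 160 deep (x) x 220 wide (y) x 190 mm high, fixed; origin at the centre of its underside, z up. Its -x side is the front with the blue door: upright hinge at the +y end, orange paddle near the -y end. Hidden behind the door a steel strike catches the pawl; its height differs from box to box by up to 16 mm. More than 10 N on the strike, stop or shell is forcing it
- door_hinge (a point): point on the door's upright hinge axis (in the middle of the 12 mm thick door) at the height of the paddle's axis, 158 mm above the table; 86 mm in front of the box's origin and 110 mm to its +y side. Door 216 wide, 176 mm high, top edge 183 mm above the table. Axes are the door's: x to the inside, y towards the hinge, z up
- door (a joint): door angle in rad: 0 shut, grows as the free edge swings out to the front, turning clockwise seen from above; 1.9 at most. Stays where it is left (hinge friction about 0.12 N m), about 0.7 kg. With the pawl engaged it has about 0.02 rad of play
- paddle_axis (a point): middle of the paddle's hinge axis, which is level along the door's y in the door's outer face, 158 mm above the table and 165 mm from the door's hinge axis. Axes are the door's
- paddle_grip (a point): centre of the orange paddle's front roll, 55 mm in front of the paddle's axis and level with it: a bar 46 mm long along door y, 10 mm thick, with round ends. Pinch it from above by its two ends: it pivots freely between the fingers (it turns on its own pin) as it is lifted. Behind it a 32 mm wide, 5 mm thick plate runs back to the axis. Axes turn with the paddle
- paddle (a joint): paddle angle in rad: 0 level, at rest; grows as its front edge is lifted. Spring: about 3 N at the grip at rest, 5.5 N at 0.6 rad, square to the paddle. Lifting lowers the pawl: free of the strike at a hidden angle of 0.2 to 0.73 rad; 0.03 to 0.08 rad later it meets a rubber stop that pushes back about 1 to 3 N more per further mm at the grip. The stop bears 10 N, reached with 4 to 6 N more than the spring at the grip
- board: green circuit board 60 x 80 mm lying inside the box, origin at its underside; leave it there
- spool: solder spool, 48 mm across, 34 mm high, standing on the rear left of the box's top, origin at its underside; leave it there
- tablet: opened tablet 160 x 240 x 6 mm on the blue mat, origin at its underside; bystander
- driver: screwdriver 160 mm long on the table; bystander
- meter: grey multimeter 140 x 75 x 32 mm, origin at its underside; bystander
- flux: flux jar 44 mm across, 55 mm high, origin at its underside; bystander

How it is judged:
By the outcome, as a careful person would: the job done as asked, in the order asked, and still so for the second after the job is handed in, with the robot touching nothing.
It also fails if it takes over 72 s, if anything falls off the work surface, if the arm or the gripper's body presses on something with over 40 N, if the wrist force passes 120 N, or if a joint passes its speed limit or range.

## Working session

There is one attempt and no reset: what is moved stays moved. The work goes in short steps, Python scripts to look and compute and a tool call to move; the robot and the scene stay as the last step left them, time stands still between calls to the robot, and variables do not carry over. Pictures are saved under pics/ and viewed, and the job is handed in when it is done.

Besides the shell and the picture viewer there is one more tool, called as name(argument=value, ...), one argument or row to a line, values as JSON. play_rows: Moves the arm, as the interface text tells. Its arguments: {"type":"object","properties":{"steps":{"type":"array"},"squeeze":{"type":"number"}},"required":["steps"]}

```bash
ls; mkdir -p pics; python3 - <<'E'
from workcell import status, viewer, env, search_frame
import cv2, numpy as np
print(status.observe())
for n in ["side","top","wrist"]:
    c=viewer.camera(n); cv2.imwrite(f"pics/{n}0.png",c["color"])
    print(n,{k:(np.round(v,4).tolist() if k!="color" else 0) for k,v in c.items()})
    for t in ["box","door_hinge","paddle_axis","paddle_grip","paddle","door","board","spool"]:
        r=search_frame(t,n); print(n,t,[(np.round(a["at"],1).tolist(),round(a["p"],2)) for a in r[:2]])
E
```

```text
pics
{'t': 0.0, 'joint_pos': array([-1.37809429e+00,  8.79514070e-02,  1.37227403e+00, -2.87494338e-05,
        1.68362159e+00, -1.03086926e-01]), 'qd': array([-0.00027937, -0.00016606, -0.00103609, -0.00021268, -0.00080113,
        0.00088364]), 'effort': array([-2.86756585e-04, -3.40186214e+01, -3.02427721e+01,  7.17862090e-02,
        3.31202452e-02, -1.54634722e-04]), 'tool_pos': array([ 0.16021031, -0.52557945,  0.21529611]), 'tool_rot': array([-1.12541504e-03,  9.89083138e-01,  1.47354250e-01, -6.47603627e-05]), 'ft_force': array([-0.39761393, -0.55421935,  0.74613413]), 'moment': array([ 0.01165347, -0.01860151,  0.03329479]), 'finger_gap': 0.09411119642774146}
side {'color': 0, 'fx': 472.5006, 'fy': 472.5006, 'cx': 281.2953, 'cy': 210.4099, 'extrinsics': [[-0.9786, -0.2048, 0.0197, 0.559], [-0.1575, 0.6837, -0.7126, 0.2151], [0.1325, -0.7005, -0.7013, 1.1961], [0.0, 0.0, 0.0, 1.0]]}
side box [([205.2, 273.1], 0.82), ([237.1, 212.3], 0.46)]
side door_hinge [([241.7, 212.9], 0.76)]
side paddle_axis [([238.9, 214.2], 0.91)]
side paddle_grip [([238.3, 211.4], 0.52)]
side paddle [
[... 315 characters left out ...]
, 0.0, 0.0, 1.0]]}
top box [([231.4, 162.6], 0.88), ([258.0, 181.2], 0.53)]
top door_hinge [([259.1, 176.6], 0.65)]
top paddle_axis [([258.1, 180.0], 0.88)]
top paddle_grip [([278.5, 169.6], 0.76)]
top paddle [([278.9, 169.5], 0.69)]
top door [([256.3, 180.7], 0.79)]
top board []
top spool [([205.4, 164.3], 0.73), ([418.9, 279.2], 0.19)]
wrist {'color': 0, 'fx': 325.1923, 'fy': 325.1923, 'cx': 280.1898, 'cy': 210.8855, 'tool_from_camera': [[0.0, -0.974, -0.2267, 0.0661], [1.0, 0.0001, -0.0004, 0.0007], [0.0004, -0.2267, 0.974, -0.1686], [0.0, 0.0, 0.0, 1.0]]}
wrist box []
wrist door_hinge []
wrist paddle_axis []
wrist paddle_grip []
wrist paddle []
wrist door []
wrist board []
wrist spool []
```

View pics/top0.png

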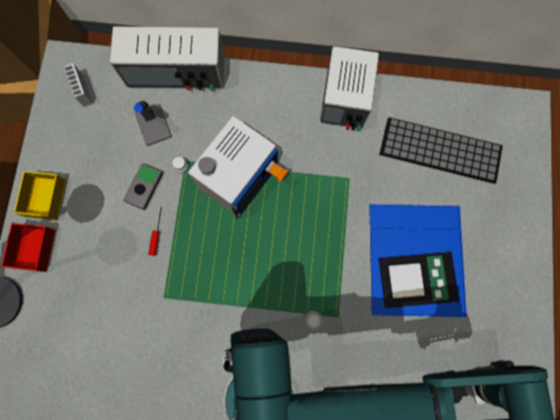

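View pics/side0.png

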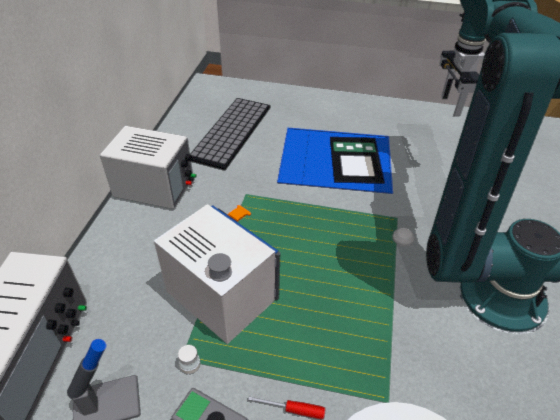

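```bash
python3 - <<'E'
import cv2
a=cv2.imread("pics/top0.png")[120:240,180:320]; cv2.imwrite("pics/top0z.png",cv2.resize(a,None,fx=5,fy=5,interpolation=cv2.INTER_CUBIC))
a=cv2.imread("pics/side0.png")[170:330,140:290]; cv2.imwrite("pics/side0z.png",cv2.resize(a,None,fx=3.7,fy=3.7,interpolation=cv2.INTER_CUBIC))
E
```

```text
(no output)
```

View pics/top0z.png

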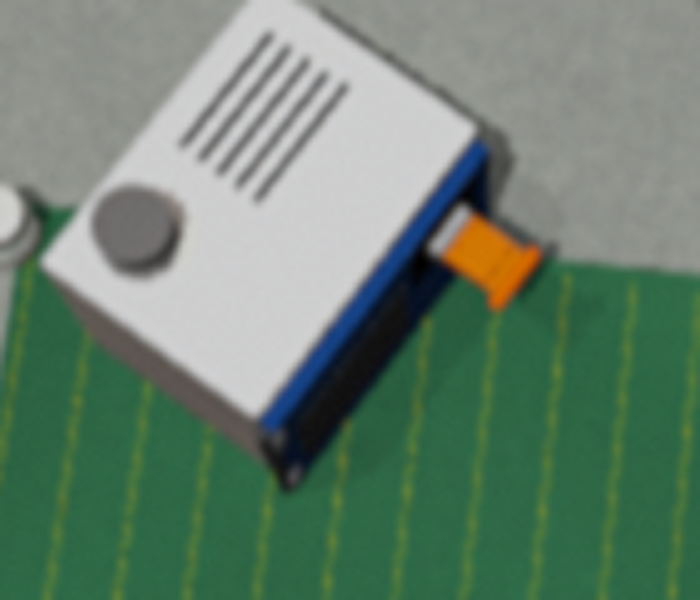

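View pics/side0z.png

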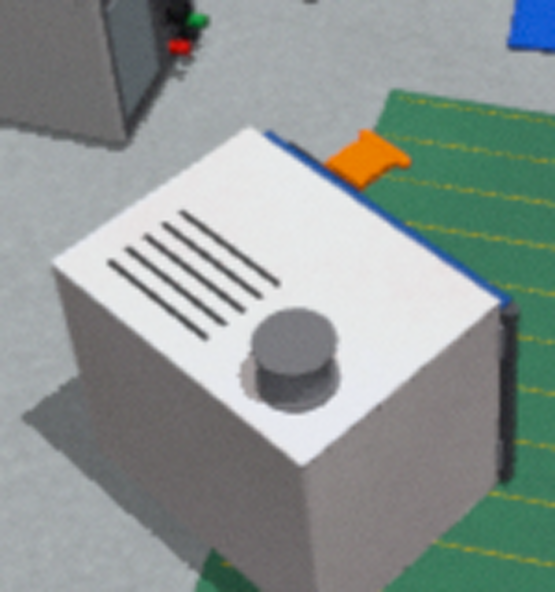

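```bash
cat > h.py <<'E'
import numpy as np, cv2
from scipy.optimize import least_squares
from workcell import status, viewer, env, search_frame
from scipy.spatial.transform import Rotation as R
def proj(c,p):
    q=c["extrinsics"]@np.r_[p,1]; return np.array([c["fx"]*q[0]/q[2]+c["cx"],c["fy"]*q[1]/q[2]+c["cy"]])
def Rq(q): return R.from_quat([q[1],q[2],q[3],q[0]])
def projw(c,st,p):
    t=Rq(st["tool_rot"]).inv().apply(np.array(p)-st["tool_pos"])
    q=(np.linalg.inv(c["tool_from_camera"])@np.r_[t,1])[:3]
    th=np.arctan2(np.hypot(q[0],q[1]),q[2]); d=q[:2]/np.hypot(q[0],q[1])
    return d*th*c["fx"]+[c["cx"],c["cy"]]
E
python3 - <<'E'
from h import *
T=viewer.camera("top");S=viewer.camera("side")
loc=[(-.08,-.11,.19),(-.08,.11,.19),(.08,.11,.19),(.08,-.11,.19)]
t=[(275.6,145.6),(232,203),(188.4,172.6),(233.5,118.5)]
s=[(209.7,204.3),(275.1,250.3),(221.6,295.7),(154.9,241.1)]
def W(v,l): 
    c,n=np.cos(v[2]),np.sin(v[2]); return np.array([v[0]+c*l[0]-n*l[1],v[1]+n*l[0]+c*l[1],l[2]])
def f(v):
    r=[]
    for l,a,b in zip(loc,t,s): r+=list(proj(T,W(v,l))-a)+list(proj(S,W(v,l))-b)
    return np.array(r)
best=min((least_squares(f,[.55,.05,y],loss='soft_l1') for y in (0,1,2,-1,-2,3)),key=lambda r:r.cost)
v=best.x;print(v,np.degrees(v[2]),best.cost,np.round(best.fun,1))
g=W(v,(-.092-.055,-.055,.158)); print("grip",g,proj(T,g),proj(S,g)); print("hinge",W(v,(-.086,.11,.158)))
E
```

```text
[0.6929182  0.15634887 1.04866335] 60.083983805529904 4.448050173417112 [ 0.3  0.2 -1.5 -0.6 -0.8  0.8  0.7  0.6 -0.3 -0.1  0.8 -0.3 -0.2 -2.3
 -0.5 -1. ]
grip [0.66727654 0.00150538 0.158     ] [283.07215918 175.81743116] [244.54921871 209.78266608]
hinge [0.55468411 0.13666804 0.158     ]
```

The box is at about (0.693, 0.156) with a yaw of 60°. The grip is at about (0.667, 0.0015, 0.158), and both views agree with that. Next I move to a hover above it.

play_rows(
  steps=[
    {"x": 0.03,"y": 0.031,"z": 0.004,"rz": 2.7},
    {"x": 0.03,"y": 0.031,"z": 0.004,"rz": 2.7},
    {"x": 0.03,"y": 0.031,"z": 0.004,"rz": 2.7},
    {"x": 0.03,"y": 0.031,"z": 0.004,"rz": 2.7},
    {"x": 0.03,"y": 0.031,"z": 0.004,"rz": 2.7},
    {"x": 0.03,"y": 0.031,"z": 0.004,"rz": 2.7},
    {"x": 0.03,"y": 0.031,"z": 0.004,"rz": 2.7},
    {"x": 0.03,"y": 0.031,"z": 0.004,"rz": 2.7},
    {"x": 0.03,"y": 0.031,"z": 0.004,"rz": 2.7},
    {"x": 0.03,"y": 0.031,"z": 0.004,"rz": 2.7},
    {"x": 0.03,"y": 0.031,"rz": 2.7},
    {"x": 0.03,"y": 0.031,"rz": 2.7},
  ],
)

```text
invalid input
```

play_rows(
  steps=[
    {"x": 0.03,"y": 0.031,"rz": 2.7},
    {"x": 0.03,"y": 0.031,"rz": 2.7},
    {"x": 0.03,"y": 0.031,"rz": 2.7},
    {"x": 0.03,"y": 0.031,"rz": 2.7},
    {"x": 0.027,"y": 0.031},
    {"hand": 0.094},
    {"hand": 0.094},
  ],
)

```text
invalid input
```

```bash
python3 - <<'E'
from h import *
st=status.observe();print(st)
c=viewer.camera("wrist");cv2.imwrite("pics/w1.png",c["color"])
print(projw(c,st,[.66728,.0015,.158]))
for n in ["paddle_grip","paddle_axis","door_hinge"]: print(n,search_frame(n,"wrist")[:2])
u=np.array([-.866,.5,0])
for k in (-.023,.023): print(projw(c,st,np.array([.66728,.0015,.158])+k*u))
E
```

```text
{'t': 1.45, 'joint_pos': array([-1.37809597e+00,  8.72214977e-02,  1.37069495e+00, -8.63379671e-06,
        1.68360913e+00, -1.03098030e-01]), 'qd': array([ 4.20554146e-04,  2.99769626e-05, -2.31310221e-04, -4.46970993e-04,
        1.35412688e-04,  8.65101804e-04]), 'effort': array([-1.98734842e-04, -3.40034974e+01, -3.02592051e+01,  7.16953631e-02,
        2.37987726e-02, -8.14568978e-06]), 'tool_pos': array([ 0.16032417, -0.52613235,  0.21649668]), 'tool_rot': array([ 3.36960278e-05,  9.89082907e-01,  1.47360108e-01, -2.78311744e-06]), 'ft_force': array([-0.26855214,  0.60088975, -0.07549692]), 'moment': array([-0.01738999,  0.0093934 ,  0.04037821]), 'finger_gap': 0.09409896533377664}
[  42.81686256 -193.53617386]
paddle_grip []
paddle_axis []
door_hinge []
[  54.66350254 -202.42223546]
[  31.1297208  -184.22726078]
```

View pics/w1.png

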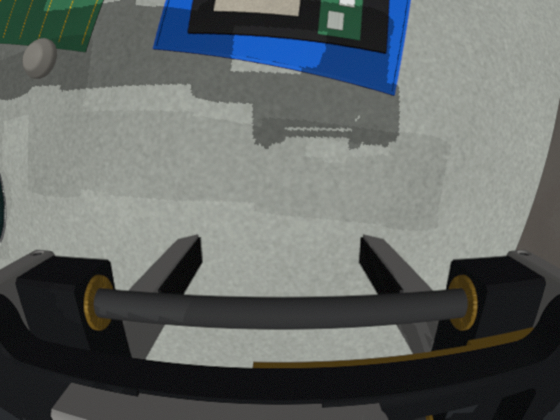

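The moves were refused and the arm hasn't moved, so I'll try rows with every key filled in.

play_rows(
  steps=[
    {"rx": 0,"ry": 0,"rz": 2.7,"x": 0.03,"y": 0.031,"z": 0.004,"hand": 0.094},
    {"rx": 0,"ry": 0,"rz": 2.7,"x": 0.03,"y": 0.031,"z": 0.004,"hand": 0.094},
  ],
)

```text
t: 1.9
tool_pos: [0.2207, -0.4636, 0.2244]
tool_rot: [-0.0, 0.981, 0.194, 0.0]
ft_force: [1.0, -0.2, 0.6]
finger_gap: 0.0941
```

play_rows(
  steps=[
    {"rx": 0,"ry": 0,"rz": 2.7,"x": 0.03,"y": 0.031,"z": 0.004,"hand": 0.094},
    {"rx": 0,"ry": 0,"rz": 2.7,"x": 0.03,"y": 0.031,"z": 0.004,"hand": 0.094},
    {"rx": 0,"ry": 0,"rz": 2.7,"x": 0.03,"y": 0.031,"z": 0.004,"hand": 0.094},
    {"rx": 0,"ry": 0,"rz": 2.7,"x": 0.03,"y": 0.031,"z": 0.004,"hand": 0.094},
    {"rx": 0,"ry": 0,"rz": 2.7,"x": 0.03,"y": 0.031,"z": 0.004,"hand": 0.094},
    {"rx": 0,"ry": 0,"rz": 2.7,"x": 0.03,"y": 0.031,"z": 0.004,"hand": 0.094},
    {"rx": 0,"ry": 0,"rz": 2.7,"x": 0.03,"y": 0.031,"z": 0.004,"hand": 0.094},
    {"rx": 0,"ry": 0,"rz": 2.7,"x": 0.03,"y": 0.031,"z": 0.004,"hand": 0.094},
    {"rx": 0,"ry": 0,"rz": 2.7,"x": 0.03,"y": 0.031,"z": 0,"hand": 0.094},
    {"rx": 0,"ry": 0,"rz": 2.7,"x": 0.03,"y": 0.031,"z": 0,"hand": 0.094},
    {"rx": 0,"ry": 0,"rz": 2.7,"x": 0.03,"y": 0.031,"z": 0,"hand": 0.094},
    {"rx": 0,"ry": 0,"rz": 2.7,"x": 0.03,"y": 0.031,"z": 0,"hand": 0.094},
  ],
)

```text
t: 3.4
tool_pos: [0.5812, -0.091, 0.2566]
tool_rot: [0.0, 0.888, 0.461, 0.0]
ft_force: [0.6, -0.1, 0.5]
finger_gap: 0.0941
```

play_rows(
  steps=[
    {"rx": 0,"ry": 0,"rz": 2.7,"x": 0.03,"y": 0.031,"z": 0,"hand": 0.094},
    {"rx": 0,"ry": 0,"rz": 2.7,"x": 0.03,"y": 0.031,"z": 0,"hand": 0.094},
    {"rx": 0,"ry": 0,"rz": 0.3,"x": 0.026,"y": 0.031,"z": 0,"hand": 0.094},
    {"rx": 0,"ry": 0,"rz": 0,"x": 0,"y": 0,"z": 0,"hand": 0.094},
    {"rx": 0,"ry": 0,"rz": 0,"x": 0,"y": 0,"z": 0,"hand": 0.094},
  ],
)

```text
t: 4.03
tool_pos: [0.6661, 0.0005, 0.2563]
tool_rot: [0.0, 0.864, 0.503, -0.0]
ft_force: [0.5, -0.1, 0.8]
finger_gap: 0.0942
```

```bash
python3 - <<'E'
from h import *
st=status.observe();print(st)
c=viewer.camera("wrist");cv2.imwrite("pics/w2.png",c["color"])
print(projw(c,st,[.66728,.0015,.158]))
for n in ["paddle_grip","paddle_axis","door_hinge"]: print(n,search_frame(n,"wrist")[:2])
u=np.array([-.866,.5,0])
for k in (-.023,.023): print(projw(c,st,np.array([.66728,.0015,.158])+k*u))
E
```

```text
{'t': 4.025, 'joint_pos': array([-8.39779661e-02,  3.51262725e-01,  9.78060108e-01, -6.51099691e-04,
        1.81283051e+00,  4.31751901e-01]), 'qd': array([-1.78734840e-02, -2.01255687e-02,  7.28910542e-03,  3.53320048e-03,
       -5.81037412e-04,  1.00710078e-05]), 'effort': array([ 6.97576739e-01, -4.44920790e+01, -3.03308809e+01,  1.24718221e-01,
       -3.64302343e-02,  2.45062347e-04]), 'tool_pos': array([6.66073720e-01, 5.17338741e-04, 2.56289353e-01]), 'tool_rot': array([ 9.78562628e-05,  8.64090634e-01,  5.03336069e-01, -4.11004338e-04]), 'ft_force': array([ 0.53892429, -0.05125969,  0.76019691]), 'moment': array([-0.06668481, -0.0708474 , -0.02532933]), 'finger_gap': 0.09417394383759882}
[279.64223024 212.96562077]
paddle_grip [{'at': [283.3, 183.0], 'p': 0.87}]
paddle_axis [{'at': [270.8, 144.4], 'p': 0.91}]
door_hinge [{'at': [272.9, 144.0], 'p': 0.73}]
[306.8342997  213.17070455]
[252.45316096 212.75084013]
```

View pics/w2.png

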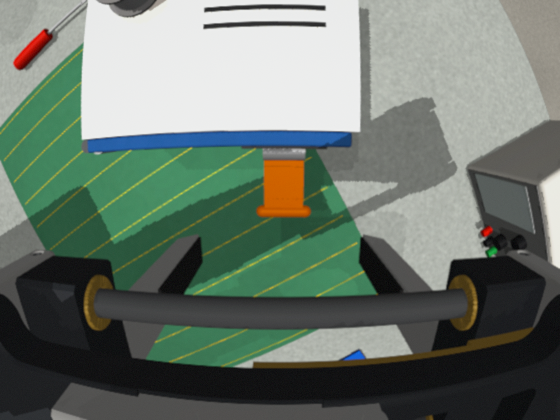

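play_rows(
  steps=[
    {"rx": 0,"ry": 0,"rz": 0,"x": 0.001,"y": 0,"z": -0.017,"hand": 0.094},
    {"rx": 0,"ry": 0,"rz": 0,"x": 0.001,"y": 0,"z": -0.017,"hand": 0.094},
    {"rx": 0,"ry": 0,"rz": 0,"x": 0.001,"y": 0,"z": -0.017,"hand": 0.094},
    {"rx": 0,"ry": 0,"rz": 0,"x": 0.0,"y": 0,"z": -0.017,"hand": 0.094},
    {"rx": 0,"ry": 0,"rz": 0,"x": 0,"y": 0,"z": 0,"hand": 0.094},
    {"rx": 0,"ry": 0,"rz": 0,"x": 0,"y": 0,"z": 0,"hand": 0.094},
  ],
)

```text
t: 4.97
tool_pos: [0.6695, 0.0009, 0.1889]
tool_rot: [0.0, 0.864, 0.503, 0.0]
ft_force: [0.2, 0.8, -0.2]
finger_gap: 0.0941
```

```bash
python3 - <<'E'
from h import *
st=status.observe();print(st["t"],st["tool_pos"],st["tool_rot"],st["ft_force"])
c=viewer.camera("wrist");im=c["color"];cv2.imwrite("pics/w3.png",cv2.resize(im[100:300,170:400],None,fx=3,fy=3,interpolation=cv2.INTER_CUBIC))
h=cv2.cvtColor(im,cv2.COLOR_BGR2HSV);m=cv2.inRange(h,(5,150,100),(22,255,255))
n,l,s,ce=cv2.connectedComponentsWithStats(m);i=1+np.argmax(s[1:,4]);print(s[i],ce[i])
ys,xs=np.where(l==i)
for y in range(ys.min(),ys.max()+1,3): print(y,xs[ys==y].min(),xs[ys==y].max())
for x in range(xs.min(),xs.max()+1,4): print('c',x,ys[xs==x].max())
u=np.array([-.866,.5,0])
for k in (-.023,0,.023): print(projw(c,st,np.array([.6698,.0012,.158])+k*u))
E
```

```text
4.975 [0.66953849 0.00092874 0.1888781 ] [2.11965766e-04 8.64047090e-01 5.03410857e-01 3.01696270e-04] [ 0.20481876  0.78029578 -0.24176686]
[ 245  171   71   75 4208] [279.68773764 209.47362167]
171 254 304
174 254 306
177 254 306
180 254 306
183 253 306
186 253 306
189 253 306
192 253 306
195 253 306
198 253 306
201 253 306
204 254 306
207 254 306
210 254 306
213 254 306
216 254 306
219 254 306
222 254 305
225 254 305
228 254 305
231 249 310
234 246 314
237 245 315
240 245 314
243 247 313
c 245 241
c 249 244
c 253 245
c 257 245
c 261 245
c 265 245
c 269 245
c 273 245
c 277 245
c 281 245
c 285 245
c 289 245
c 293 245
c 297 245
c 301 245
c 305 245
c 309 245
c 313 243
[314.17406173 239.22838748]
[278.61500448 239.06476087]
[243.07520048 238.67682651]
```

View pics/w3.png

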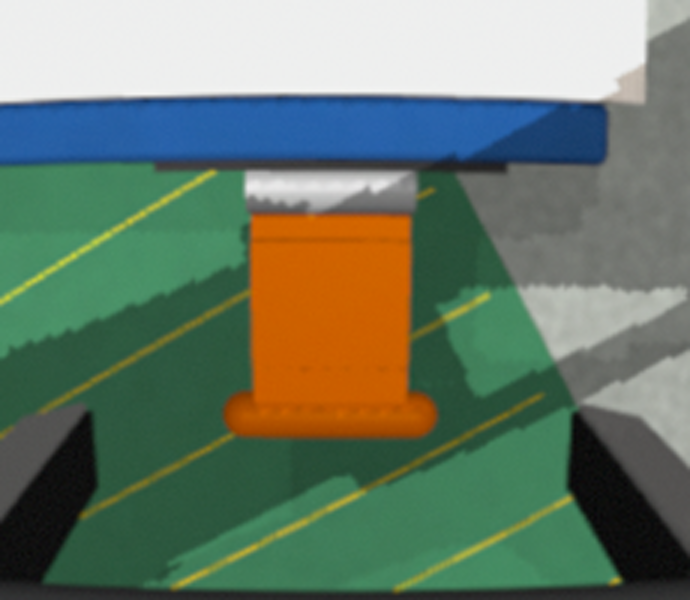

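The roll is centred between the fingers (column 280 against a finger midline of about 281), so I'll descend and close.

play_rows(
  steps=[
    {"rx": 0,"ry": 0,"rz": 0,"x": 0,"y": 0,"z": -0.0155,"hand": 0.094},
    {"rx": 0,"ry": 0,"rz": 0,"x": 0,"y": 0,"z": -0.0155,"hand": 0.094},
    {"rx": 0,"ry": 0,"rz": 0,"x": 0,"y": 0,"z": -0.008,"hand": 0.094},
    {"rx": 0,"ry": 0,"rz": 0,"x": 0,"y": 0,"z": 0,"hand": 0.06},
    {"rx": 0,"ry": 0,"rz": 0,"x": 0,"y": 0,"z": 0,"hand": 0.052},
    {"rx": 0,"ry": 0,"rz": 0,"x": 0,"y": 0,"z": 0,"hand": 0.05},
    {"rx": 0,"ry": 0,"rz": 0,"x": 0,"y": 0,"z": 0,"hand": 0.05},
    {"rx": 0,"ry": 0,"rz": 0,"x": 0,"y": 0,"z": 0,"hand": 0.05},
  ],
  squeeze=20,
)

```text
t: 6.02
tool_pos: [0.6695, 0.0009, 0.1498]
tool_rot: [0.0, 0.864, 0.503, 0.0]
ft_force: [0.6, -0.4, -0.2]
finger_gap: 0.0507
```

```bash
python3 - <<'E'
from h import *
st=status.observe();print(st["t"],st["tool_pos"],st["tool_rot"],st["ft_force"],st["finger_gap"])
c=viewer.camera("wrist");im=c["color"];cv2.imwrite("pics/w4.png",cv2.resize(im[150:310,170:400],None,fx=3,fy=3,interpolation=cv2.INTER_CUBIC))
E
```

```text
6.025 [0.66945406 0.00086745 0.14980414] [1.79924603e-04 8.64062361e-01 5.03384690e-01 2.41560302e-04] [ 0.61736847 -0.39495888 -0.22687739] 0.05067207560040458
```

View pics/w4.png

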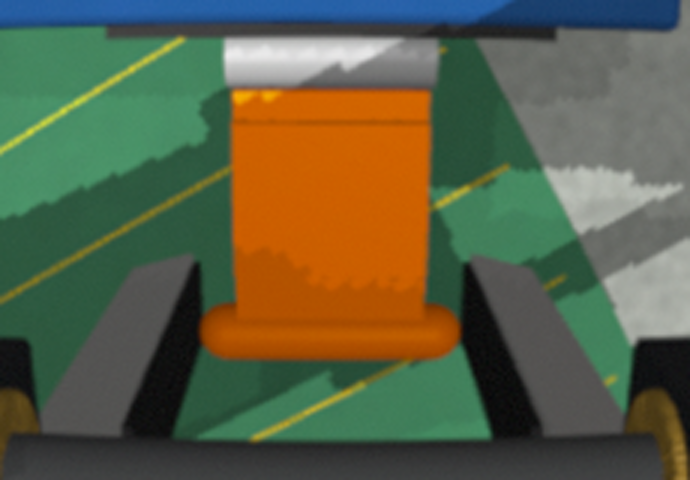

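play_rows(
  steps=[
    {"rx": 0,"ry": 0,"rz": 0,"x": 0,"y": 0,"z": 0,"hand": 0.04},
    {"rx": 0,"ry": 0,"rz": 0,"x": 0,"y": 0,"z": 0,"hand": 0.04},
    {"rx": 0,"ry": 0,"rz": 0,"x": 0,"y": 0,"z": 0,"hand": 0.04},
  ],
  squeeze=20,
)

```text
t: 6.45
tool_pos: [0.6692, 0.001, 0.1496]
tool_rot: [-0.0, 0.864, 0.503, -0.0]
ft_force: [-1.4, 0.9, 1.1]
finger_gap: 0.0444
```

```bash
python3 - <<'E'
from h import *
st=status.observe();print(st["t"],st["tool_pos"],st["ft_force"],st["moment"],st["finger_gap"])
E
```

```text
6.45 [0.66918629 0.0009571  0.14957371] [-1.39742471  0.87043684  1.08392949] [0.03560765 0.10282511 0.05515667] 0.044391255648246704
```

```bash
cat > m.py <<'E'
from h import *
import sys
n=int(sys.argv[1]) if len(sys.argv)>1 else 4
F=[];P=[]
for i in range(n):
    s=status.observe();F.append(s["ft_force"]);P.append(s["tool_pos"])
    if i<n-1: viewer.camera("wrist")
f=np.mean(F,0);p=np.mean(P,0);a=np.radians(60.45)
d=np.array([np.cos(a),np.sin(a),0]);u=np.array([-np.sin(a),np.cos(a),0])
p0=np.array([.6692,.0010,.1496]);q=p-p0
z=q[2];th=np.arcsin(z/.055);inn=q@d
print("t",s["t"],"p",p.round(4),"gap",round(s["finger_gap"],4),"th",th.round(3),"in",(inn*1e3).round(2),"exp",(55*(1-np.cos(th))).round(2),"lat",(q@u*1e3).round(2))
perp=np.array(-f[2]*np.cos(th)- (f@d)*np.sin(th))
print("f_in",(f@d).round(2),"f_lat",(f@u).round(2),"fz",f[2].round(2),"perp",perp.round(2),"radial(out+)",(-(f@d)*np.cos(th)+f[2]*np.sin(th)).round(2),"spring",(3+4.17*th).round(2), "sd",np.std(F,0).round(2))
E
python3 m.py
```

```text
t 6.6 p [0.6692 0.0009 0.1496] gap 0.0442 th -0.001 in -0.06 exp 0.0 lat -0.03
f_in -0.14 f_lat 1.3 fz 0.71 perp -0.71 radial(out+) 0.14 spring 3.0 sd [0.39 0.39 0.49]
```

play_rows(
  steps=[
    {"rx": 0,"ry": 0,"rz": 0,"x": 0,"y": 0,"z": 0.0027,"hand": 0.04},
    {"rx": 0,"ry": 0,"rz": 0,"x": 0.0001,"y": 0.0002,"z": 0.0028,"hand": 0.04},
    {"rx": 0,"ry": 0,"rz": 0,"x": 0.0002,"y": 0.0003,"z": 0.0027,"hand": 0.04},
    {"rx": 0,"ry": 0,"rz": 0,"x": 0.0002,"y": 0.0004,"z": 0.0027,"hand": 0.04},
    {"rx": 0,"ry": 0,"rz": 0,"x": 0,"y": 0,"z": 0,"hand": 0.04},
  ],
)

```text
t: 7.22
tool_pos: [0.6697, 0.0018, 0.1604]
tool_rot: [-0.0, 0.864, 0.503, -0.0]
ft_force: [-0.3, 0.5, -4.5]
finger_gap: 0.0439
```

```bash
python3 m.py
```

```text
t 7.375 p [0.6696 0.0018 0.1603] gap 0.0441 th 0.196 in 0.94 exp 1.05 lat 0.02
f_in -0.07 f_lat 0.53 fz -4.34 perp 4.27 radial(out+) -0.78 spring 3.82 sd [0.16 0.7  0.39]
```

play_rows(
  steps=[
    {"rx": 0,"ry": 0,"rz": 0,"x": 0.00015,"y": 0.00022,"z": 0.0012,"hand": 0.04},
    {"rx": 0,"ry": 0,"rz": 0,"x": 0,"y": 0,"z": 0,"hand": 0.04},
  ],
)

```text
t: 7.62
tool_pos: [0.6698, 0.002, 0.1616]
tool_rot: [-0.0, 0.864, 0.503, -0.0]
ft_force: [-1.2, 0.3, -2.9]
finger_gap: 0.044
```

play_rows(
  steps=[
    {"rx": 0,"ry": 0,"rz": 0,"x": 0.00015,"y": 0.00025,"z": 0.0012,"hand": 0.04},
    {"rx": 0,"ry": 0,"rz": 0,"x": 0,"y": 0,"z": 0,"hand": 0.04},
  ],
)

```text
t: 7.88
tool_pos: [0.67, 0.0023, 0.1628]
tool_rot: [-0.0, 0.864, 0.503, -0.0]
ft_force: [-1.5, 0.4, -4.6]
finger_gap: 0.0443
```

```bash
python3 m.py 3
```

```text
t 7.975 p [0.67   0.0023 0.1628] gap 0.0439 th 0.243 in 1.5 exp 1.61 lat -0.05
f_in -0.25 f_lat 1.44 fz -4.46 perp 4.39 radial(out+) -0.83 spring 4.01 sd [0.22 0.09 0.22]
```

play_rows(
  steps=[
    {"rx": 0,"ry": 0,"rz": 0,"x": 0.00016,"y": 0.0003,"z": 0.0013,"hand": 0.04},
    {"rx": 0,"ry": 0,"rz": 0,"x": 0,"y": 0,"z": 0,"hand": 0.04},
  ],
)

```text
t: 8.22
tool_pos: [0.6702, 0.0026, 0.1642]
tool_rot: [-0.0, 0.864, 0.503, -0.0]
ft_force: [-0.8, 0.9, -5.1]
finger_gap: 0.0439
```

```bash
python3 m.py 3
```

```text
t 8.325 p [0.6702 0.0026 0.1641] gap 0.0439 th 0.267 in 1.84 exp 1.95 lat -0.07
f_in 0.06 f_lat 0.93 fz -4.5 perp 4.32 radial(out+) -1.24 spring 4.12 sd [0.54 0.39 0.45]
```

play_rows(
  steps=[
    {"rx": 0,"ry": 0,"rz": 0,"x": 0.0002,"y": 0.0003,"z": 0.0013,"hand": 0.04},
    {"rx": 0,"ry": 0,"rz": 0,"x": 0,"y": 0,"z": 0,"hand": 0.04},
  ],
)

```text
t: 8.57
tool_pos: [0.6704, 0.0029, 0.1655]
tool_rot: [-0.0, 0.864, 0.503, -0.0]
ft_force: [-2.0, 0.8, -5.2]
finger_gap: 0.044
```

```bash
python3 m.py 3
```

```text
t 8.675 p [0.6704 0.0029 0.1654] gap 0.0441 th 0.292 in 2.23 exp 2.33 lat -0.09
f_in -0.43 f_lat 1.43 fz -4.37 perp 4.3 radial(out+) -0.85 spring 4.22 sd [0.58 0.32 0.69]
```

play_rows(
  steps=[
    {"rx": 0,"ry": 0,"rz": 0,"x": 0.0002,"y": 0.00035,"z": 0.0013,"hand": 0.04},
    {"rx": 0,"ry": 0,"rz": 0,"x": 0,"y": 0,"z": 0,"hand": 0.04},
  ],
)

```text
t: 8.93
tool_pos: [0.6706, 0.0032, 0.1668]
tool_rot: [-0.0, 0.864, 0.503, -0.0]
ft_force: [-2.0, 0.5, -5.6]
finger_gap: 0.0442
```

```bash
python3 m.py 3
```

```text
t 9.025 p [0.6706 0.0032 0.1667] gap 0.0439 th 0.316 in 2.63 exp 2.73 lat -0.11
f_in -0.76 f_lat 1.91 fz -4.77 perp 4.77 radial(out+) -0.77 spring 4.32 sd [0.33 0.34 0.66]
```

play_rows(
  steps=[
    {"rx": 0,"ry": 0,"rz": 0,"x": 0.0002,"y": 0.0004,"z": 0.0013,"hand": 0.04},
    {"rx": 0,"ry": 0,"rz": 0,"x": 0,"y": 0,"z": 0,"hand": 0.04},
  ],
)

```text
t: 9.28
tool_pos: [0.6708, 0.0036, 0.1681]
tool_rot: [-0.0, 0.864, 0.503, -0.0]
ft_force: [-2.4, 0.7, -4.7]
finger_gap: 0.0442
```

```bash
python3 m.py 3
```

```text
t 9.375 p [0.6708 0.0036 0.1681] gap 0.0439 th 0.342 in 3.09 exp 3.19 lat -0.13
f_in -0.98 f_lat 2.07 fz -4.87 perp 4.92 radial(out+) -0.71 spring 4.43 sd [0.22 0.57 0.18]
```

play_rows(
  steps=[
    {"rx": 0,"ry": 0,"rz": 0,"x": 0.00015,"y": 0.00045,"z": 0.0013,"hand": 0.04},
    {"rx": 0,"ry": 0,"rz": 0,"x": 0,"y": 0,"z": 0,"hand": 0.04},
  ],
)

```text
t: 9.62
tool_pos: [0.6711, 0.0041, 0.1694]
tool_rot: [0.0, 0.864, 0.503, 0.0]
ft_force: [-2.2, 1.3, -5.4]
finger_gap: 0.0438
```

```bash
python3 m.py 3
```

```text
t 9.725 p [0.6711 0.004  0.1694] gap 0.0442 th 0.368 in 3.57 exp 3.68 lat -0.11
f_in -0.17 f_lat 2.23 fz -5.16 perp 4.88 radial(out+) -1.7 spring 4.53 sd [0.12 0.39 0.21]
```

play_rows(
  steps=[
    {"rx": 0,"ry": 0,"rz": 0,"x": 0.0002,"y": 0.0005,"z": 0.0012,"hand": 0.04},
    {"rx": 0,"ry": 0,"rz": 0,"x": 0,"y": 0,"z": 0,"hand": 0.04},
  ],
)

```text
t: 9.98
tool_pos: [0.6713, 0.0045, 0.1707]
tool_rot: [0.0, 0.864, 0.503, 0.0]
ft_force: [-2.3, 0.5, -5.5]
finger_gap: 0.0442
```

```bash
python3 m.py 3
```

```text
t 10.075 p [0.6713 0.0045 0.1706] gap 0.0445 th 0.392 in 4.05 exp 4.17 lat -0.11
f_in -1.12 f_lat 1.99 fz -5.75 perp 5.74 radial(out+) -1.16 spring 4.63 sd [0.1  0.37 0.39]
```

```bash
python3 m.py 6
```

```text
t 10.325 p [0.6713 0.0045 0.1705] gap 0.044 th 0.391 in 4.03 exp 4.14 lat -0.09
f_in -1.16 f_lat 1.8 fz -5.22 perp 5.27 radial(out+) -0.91 spring 4.63 sd [0.54 0.63 0.57]
```

play_rows(
  steps=[
    {"rx": 0,"ry": 0,"rz": 0,"x": 0.0001,"y": 0.0003,"z": 0.0008,"hand": 0.04},
    {"rx": 0,"ry": 0,"rz": 0,"x": 0,"y": 0,"z": 0,"hand": 0.04},
  ],
)

```text
t: 10.58
tool_pos: [0.6714, 0.0048, 0.1714]
tool_rot: [0.0, 0.864, 0.503, 0.0]
ft_force: [-1.1, -0.4, -4.9]
finger_gap: 0.0441
```

```bash
python3 m.py 4
```

```text
t 10.725 p [0.6714 0.0048 0.1714] gap 0.0442 th 0.407 in 4.38 exp 4.49 lat -0.07
f_in -1.24 f_lat 1.12 fz -4.98 perp 5.07 radial(out+) -0.84 spring 4.7 sd [0.59 0.39 0.14]
```

play_rows(
  steps=[
    {"rx": 0,"ry": 0,"rz": 0,"x": 0.0003,"y": 0.0005,"z": 0.0012,"hand": 0.04},
    {"rx": 0,"ry": 0,"rz": 0,"x": 0,"y": 0,"z": 0,"hand": 0.04},
  ],
)

```text
t: 10.98
tool_pos: [0.6717, 0.0053, 0.1727]
tool_rot: [0.0, 0.864, 0.503, 0.0]
ft_force: [-2.4, -0.8, -5.3]
finger_gap: 0.044
```

```bash
python3 m.py 4
```

```text
t 11.125 p [0.6717 0.0053 0.1726] gap 0.0441 th 0.432 in 4.93 exp 5.05 lat -0.06
f_in -1.25 f_lat 1.38 fz -4.61 perp 4.71 radial(out+) -0.79 spring 4.8 sd [0.43 0.33 0.43]
```

play_rows(
  steps=[
    {"rx": 0,"ry": 0,"rz": 0,"x": 0.0003,"y": 0.0005,"z": 0.0012,"hand": 0.04},
    {"rx": 0,"ry": 0,"rz": 0,"x": 0,"y": 0,"z": 0,"hand": 0.04},
  ],
)

```text
t: 11.38
tool_pos: [0.672, 0.0058, 0.1738]
tool_rot: [0.0, 0.864, 0.503, 0.0]
ft_force: [-1.4, -1.0, -5.6]
finger_gap: 0.0441
```

```bash
python3 m.py 4
```

```text
t 11.525 p [0.672  0.0058 0.1738] gap 0.0442 th 0.455 in 5.5 exp 5.61 lat -0.06
f_in -1.42 f_lat 1.1 fz -5.36 perp 5.43 radial(out+) -1.08 spring 4.9 sd [0.51 0.51 0.17]
```

play_rows(
  steps=[
    {"rx": 0,"ry": 0,"rz": 0,"x": 0.0003,"y": 0.0006,"z": 0.0012,"hand": 0.04},
    {"rx": 0,"ry": 0,"rz": 0,"x": 0,"y": 0,"z": 0,"hand": 0.04},
  ],
)

```text
t: 11.78
tool_pos: [0.6721, 0.0062, 0.1747]
tool_rot: [0.0, 0.864, 0.503, -0.0]
ft_force: [-1.3, -1.4, -5.4]
finger_gap: 0.0443
```

```bash
python3 m.py 4
```

```text
t 11.925 p [0.6721 0.0062 0.1746] gap 0.0439 th 0.473 in 5.93 exp 6.03 lat -0.0
f_in -2.16 f_lat 0.39 fz -5.96 perp 6.29 radial(out+) -0.79 spring 4.97 sd [0.21 0.53 0.61]
```

```bash
python3 m.py 6
```

```text
t 12.175 p [0.6722 0.0062 0.1747] gap 0.0441 th 0.474 in 5.98 exp 6.07 lat -0.0
f_in -2.45 f_lat 0.59 fz -6.44 perp 6.85 radial(out+) -0.76 spring 4.98 sd [0.27 0.51 0.43]
```

play_rows(
  steps=[
    {"rx": 0,"ry": 0,"rz": 0,"x": 0.0001,"y": 0.0001,"z": 0.0003,"hand": 0.04},
    {"rx": 0,"ry": 0,"rz": 0,"x": 0,"y": 0,"z": 0,"hand": 0.04},
  ],
)

```text
t: 12.42
tool_pos: [0.6722, 0.0064, 0.175]
tool_rot: [0.0, 0.864, 0.503, -0.0]
ft_force: [-2.3, -3.5, -7.0]
finger_gap: 0.044
```

```bash
python3 m.py 6
```

```text
t 12.675 p [0.6722 0.0064 0.175 ] gap 0.0438 th 0.481 in 6.17 exp 6.24 lat 0.01
f_in -3.69 f_lat 0.79 fz -6.84 perp 7.77 radial(out+) 0.11 spring 5.01 sd [0.32 0.56 0.22]
```

Stop contact is confirmed at a paddle angle of about 0.47 to 0.48 rad, about 2.3 N above the spring. Now I'll work out the swing increments and start with a 1° test pull.

```bash
cat > sw.py <<'E'
from h import *
import sys
H=np.array([float(sys.argv[1]),float(sys.argv[2])]); st=status.observe(); steps=[float(s) for s in sys.argv[3:]]
r=st["tool_pos"][:2]-H; print("r",np.hypot(*r).round(4))
for s in steps:
    a=-np.radians(s);r2=np.array([[np.cos(a),-np.sin(a)],[np.sin(a),np.cos(a)]])@r
    print(s,(r2-r).round(5));r=r2
E
python3 sw.py .5555 .1358 0.5 0.5 0.5 0.5 1 1 1 1 
```

```text
r 0.1743
0.5 [-0.00113 -0.00101]
0.5 [-0.00114 -0.001  ]
0.5 [-0.00115 -0.00099]
0.5 [-0.00116 -0.00098]
1.0 [-0.00235 -0.00194]
1.0 [-0.00238 -0.0019 ]
1.0 [-0.00241 -0.00185]
1.0 [-0.00244 -0.00181]
```

play_rows(
  steps=[
    {"rx": 0,"ry": 0,"rz": -0.5,"x": -0.0011,"y": -0.001,"z": 0,"hand": 0.04},
    {"rx": 0,"ry": 0,"rz": -0.5,"x": -0.0011,"y": -0.001,"z": 0,"hand": 0.04},
    {"rx": 0,"ry": 0,"rz": 0,"x": 0,"y": 0,"z": 0,"hand": 0.04},
  ],
)

```text
t: 13.05
tool_pos: [0.6706, 0.0052, 0.1751]
tool_rot: [-0.0, 0.868, 0.496, 0.001]
ft_force: [1.9, 1.3, -8.6]
finger_gap: 0.0441
```

```bash
python3 m.py 4
```

```text
t 13.2 p [0.6705 0.0051 0.1751] gap 0.0441 th 0.482 in 4.19 exp 6.26 lat 0.86
f_in 1.45 f_lat -1.52 fz -9.17 perp 7.45 radial(out+) -5.54 spring 5.01 sd [0.34 0.6  0.57]
```

play_rows(
  steps=[
    {"rx": 0,"ry": 0,"rz": -0.5,"x": -0.0012,"y": -0.001,"z": 0,"hand": 0.04},
    {"rx": 0,"ry": 0,"rz": 0,"x": 0,"y": 0,"z": 0,"hand": 0.04},
  ],
)

```text
t: 13.45
tool_pos: [0.6689, 0.0036, 0.1751]
tool_rot: [-0.0, 0.871, 0.492, 0.0]
ft_force: [1.9, 0.1, -9.4]
finger_gap: 0.0438
```

```bash
python3 m.py 4
```

```text
t 13.6 p [0.6688 0.0036 0.1751] gap 0.0441 th 0.483 in 2.06 exp 6.28 lat 1.57
f_in 1.67 f_lat -1.23 fz -9.28 perp 7.45 radial(out+) -5.79 spring 5.01 sd [0.39 0.58 0.3 ]
```

play_rows(
  steps=[
    {"rx": 0,"ry": 0,"rz": -0.5,"x": -0.0012,"y": -0.001,"z": 0,"hand": 0.04},
    {"rx": 0,"ry": 0,"rz": -0.5,"x": -0.0012,"y": -0.001,"z": 0,"hand": 0.04},
    {"rx": 0,"ry": 0,"rz": 0,"x": 0,"y": 0,"z": 0,"hand": 0.04},
  ],
)

```text
t: 13.98
tool_pos: [0.6663, 0.0014, 0.1752]
tool_rot: [-0.0, 0.875, 0.484, -0.0]
ft_force: [0.9, 1.2, -9.6]
finger_gap: 0.0448
```

```bash
python3 m.py 4; python3 sw.py .5555 .1358 2 2 2 2 2
```

```text
t 14.125 p [0.6663 0.0014 0.1752] gap 0.0443 th 0.484 in -1.05 exp 6.32 lat 2.73
f_in 1.01 f_lat -0.6 fz -9.14 perp 7.62 radial(out+) -5.15 spring 5.02 sd [0.2  0.42 0.35]
r 0.1742
2.0 [-0.00476 -0.00379]
2.0 [-0.00489 -0.00362]
2.0 [-0.00501 -0.00344]
2.0 [-0.00513 -0.00327]
2.0 [-0.00524 -0.00309]
```

The door moves freely: it's about 7 mm past rest and the pull is steady at about 1 N. Continuing the swing, with the paddle eased slightly.

play_rows(
  steps=[
    {"rx": 0,"ry": 0,"rz": -2,"x": -0.0048,"y": -0.0038,"z": -0.0002,"hand": 0.04},
    {"rx": 0,"ry": 0,"rz": -2,"x": -0.0049,"y": -0.0036,"z": -0.0002,"hand": 0.04},
    {"rx": 0,"ry": 0,"rz": -2,"x": -0.005,"y": -0.0034,"z": 0,"hand": 0.04},
    {"rx": 0,"ry": 0,"rz": -2,"x": -0.0051,"y": -0.0033,"z": 0,"hand": 0.04},
    {"rx": 0,"ry": 0,"rz": 0,"x": 0,"y": 0,"z": 0,"hand": 0.04},
  ],
)

```text
t: 14.75
tool_pos: [0.646, -0.0129, 0.1755]
tool_rot: [0.0, 0.907, 0.422, -0.0]
ft_force: [-1.1, 0.5, -6.4]
finger_gap: 0.0442
```

```bash
cat > n.py <<'E'
from h import *
F=[]
for i in range(3):
    s=status.observe();F.append(s["ft_force"]); viewer.camera("wrist")
f=np.mean(F,0);x=Rq(s["tool_rot"]).apply([1,0,0]);y=Rq(s["tool_rot"]).apply([0,1,0])
ang=60.45-np.degrees(np.arctan2(x[1],x[0]));print("t",s["t"],s["tool_pos"].round(4),"toolturn",ang.round(2),"f_in",(f@x).round(2),"f_lat(u)",(-(f@y)).round(2),"fz",f[2].round(2),"gap",s["finger_gap"].__round__(4))
print("ang about hinge",(-np.degrees(np.arctan2(*(s["tool_pos"][:2]-[.5555,.1358])[::-1]))-47.95).round(2))
E
python3 n.py; python3 sw.py .5555 .1358 3 3 3 3 3
```

```text
t 14.85 [ 0.6463 -0.0127  0.1752] toolturn 10.51 f_in -0.16 f_lat(u) 1.82 fz -5.78 gap 0.0446
ang about hinge 10.59
r 0.1741
3.0 [-0.00789 -0.00456]
3.0 [-0.00812 -0.00414]
3.0 [-0.00832 -0.00371]
3.0 [-0.00851 -0.00327]
3.0 [-0.00867 -0.00282]
```

play_rows(
  steps=[
    {"rx": 0,"ry": 0,"rz": -3,"x": -0.0079,"y": -0.0046,"z": 0,"hand": 0.04},
    {"rx": 0,"ry": 0,"rz": -3,"x": -0.0081,"y": -0.0041,"z": 0,"hand": 0.04},
    {"rx": 0,"ry": 0,"rz": -3,"x": -0.0083,"y": -0.0037,"z": 0,"hand": 0.04},
    {"rx": 0,"ry": 0,"rz": -3,"x": -0.0085,"y": -0.0033,"z": 0,"hand": 0.04},
    {"rx": 0,"ry": 0,"rz": -3,"x": -0.0087,"y": -0.0028,"z": 0,"hand": 0.04},
    {"rx": 0,"ry": 0,"rz": 0,"x": 0,"y": 0,"z": 0,"hand": 0.04},
  ],
)

```text
t: 15.65
tool_pos: [0.6049, -0.0307, 0.175]
tool_rot: [-0.0, 0.954, 0.301, -0.0]
ft_force: [-1.3, 2.6, -6.3]
finger_gap: 0.0441
```

```bash
python3 n.py; python3 sw.py .5555 .1358 3 3 3 3 3 3 3 3
```

```text
t 15.75 [ 0.6052 -0.0306  0.1749] toolturn 25.43 f_in -0.43 f_lat(u) 2.56 fz -6.3 gap 0.0441
ang about hinge 25.42
r 0.1737
3.0 [-0.00878 -0.00238]
3.0 [-0.00889 -0.00191]
3.0 [-0.00898 -0.00145]
3.0 [-0.00904 -0.00097]
3.0 [-0.00908 -0.0005 ]
3.0 [-9.09e-03 -2.00e-05]
3.0 [-0.00908  0.00045]
3.0 [-0.00905  0.00093]
```

play_rows(
  steps=[
    {"rx": 0,"ry": 0,"rz": -3,"x": -0.0089,"y": -0.0022,"z": 0,"hand": 0.04},
    {"rx": 0,"ry": 0,"rz": -3,"x": -0.009,"y": -0.0017,"z": 0,"hand": 0.04},
    {"rx": 0,"ry": 0,"rz": -3,"x": -0.009,"y": -0.0014,"z": 0,"hand": 0.04},
    {"rx": 0,"ry": 0,"rz": -3,"x": -0.009,"y": -0.001,"z": 0,"hand": 0.04},
    {"rx": 0,"ry": 0,"rz": -3,"x": -0.0091,"y": -0.0005,"z": 0,"hand": 0.04},
    {"rx": 0,"ry": 0,"rz": -3,"x": -0.0091,"y": 0,"z": 0,"hand": 0.04},
    {"rx": 0,"ry": 0,"rz": 0,"x": 0,"y": 0,"z": 0,"hand": 0.04},
  ],
)

```text
t: 16.68
tool_pos: [0.5512, -0.0374, 0.1751]
tool_rot: [-0.0, 0.989, 0.148, 0.0]
ft_force: [-0.2, 4.0, -6.3]
finger_gap: 0.044
```

```bash
python3 n.py; python3 sw.py .5555 .1358 3 3 3 3 3 3 3 3 3
```

```text
t 16.775 [ 0.5515 -0.0374  0.1749] toolturn 43.42 f_in 0.21 f_lat(u) 4.01 fz -6.29 gap 0.0438
ang about hinge 43.39
r 0.1733
3.0 [-0.00906  0.00045]
3.0 [-0.00902  0.00092]
3.0 [-0.00896  0.00139]
3.0 [-0.00888  0.00186]
3.0 [-0.00877  0.00232]
3.0 [-0.00864  0.00278]
3.0 [-0.00848  0.00323]
3.0 [-0.0083   0.00367]
3.0 [-0.00809  0.00409]
```

play_rows(
  steps=[
    {"rx": 0,"ry": 0,"rz": -3,"x": -0.0092,"y": 0.0008,"z": 0,"hand": 0.04},
    {"rx": 0,"ry": 0,"rz": -3,"x": -0.0092,"y": 0.0013,"z": 0,"hand": 0.04},
    {"rx": 0,"ry": 0,"rz": -3,"x": -0.0091,"y": 0.0018,"z": 0,"hand": 0.04},
    {"rx": 0,"ry": 0,"rz": -3,"x": -0.0089,"y": 0.002,"z": 0,"hand": 0.04},
    {"rx": 0,"ry": 0,"rz": -3,"x": -0.0088,"y": 0.0024,"z": 0,"hand": 0.04},
    {"rx": 0,"ry": 0,"rz": 0,"x": 0,"y": 0,"z": 0,"hand": 0.04},
  ],
)

```text
t: 17.58
tool_pos: [0.5063, -0.0298, 0.1752]
tool_rot: [0.0, 1.0, 0.017, 0.001]
ft_force: [-0.2, 1.5, -6.3]
finger_gap: 0.044
```

```bash
python3 n.py; python3 sw.py .5555 .1358 3 3 3 3 3 3 
```

```text
t 17.675 [ 0.5064 -0.0299  0.1751] toolturn 58.45 f_in -0.26 f_lat(u) 1.82 fz -6.34 gap 0.0437
ang about hinge 58.55
r 0.1728
3.0 [-0.0086  0.0028]
3.0 [-0.00844  0.00324]
3.0 [-0.00826  0.00368]
3.0 [-0.00806  0.00411]
3.0 [-0.00783  0.00452]
3.0 [-0.00759  0.00493]
```

play_rows(
  steps=[
    {"rx": 0,"ry": 0,"rz": -3,"x": -0.0086,"y": 0.003,"z": 0,"hand": 0.04},
    {"rx": 0,"ry": 0,"rz": -3,"x": -0.0084,"y": 0.0034,"z": 0,"hand": 0.04},
    {"rx": 0,"ry": 0,"rz": -3,"x": -0.0082,"y": 0.0039,"z": 0,"hand": 0.04},
    {"rx": 0,"ry": 0,"rz": -3,"x": -0.008,"y": 0.0042,"z": 0,"hand": 0.04},
    {"rx": 0,"ry": 0,"rz": -3,"x": -0.0078,"y": 0.0046,"z": 0,"hand": 0.04},
    {"rx": 0,"ry": 0,"rz": 0,"x": 0,"y": 0,"z": 0,"hand": 0.04},
    {"rx": 0,"ry": 0,"rz": 0,"x": 0,"y": 0,"z": 0,"hand": 0.04},
  ],
)

```text
t: 18.6
tool_pos: [0.4652, -0.0111, 0.175]
tool_rot: [0.001, 0.994, -0.113, 0.0]
ft_force: [-1.5, 0.6, -5.8]
finger_gap: 0.0439
```

```bash
python3 n.py; python3 -c "
from h import *
for n in ('top','wrist','side'):
    cv2.imwrite('pics/'+n+'5.png',viewer.camera(n)['color'])
"
```

```text
t 18.7 [ 0.4651 -0.011   0.1748] toolturn 73.49 f_in -1.54 f_lat(u) -0.0 fz -6.02 gap 0.0441
ang about hinge 73.67
```

View pics/top5.png

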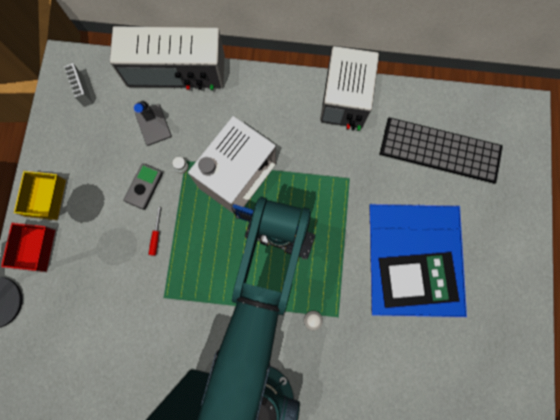

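View pics/wrist5.png

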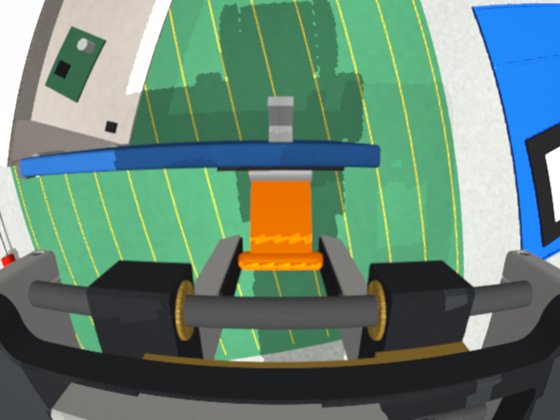

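The door is open about 73° and the board can be seen inside. I'll lower the paddle gently along its arc and then release it.

play_rows(
  steps=[
    {"rx": 0,"ry": 0,"rz": 0,"x": -0.0018,"y": 0.0004,"z": -0.004,"hand": 0.04},
    {"rx": 0,"ry": 0,"rz": 0,"x": -0.0015,"y": 0.0003,"z": -0.0041,"hand": 0.04},
    {"rx": 0,"ry": 0,"rz": 0,"x": -0.0012,"y": 0.0003,"z": -0.0042,"hand": 0.04},
    {"rx": 0,"ry": 0,"rz": 0,"x": -0.0008,"y": 0.0002,"z": -0.0043,"hand": 0.04},
    {"rx": 0,"ry": 0,"rz": 0,"x": -0.0005,"y": 0.0001,"z": -0.0038,"hand": 0.04},
    {"rx": 0,"ry": 0,"rz": 0,"x": -0.0002,"y": 0,"z": -0.0034,"hand": 0.04},
    {"rx": 0,"ry": 0,"rz": 0,"x": 0,"y": 0,"z": 0,"hand": 0.04},
  ],
)

```text
t: 19.77
tool_pos: [0.4588, -0.0092, 0.1508]
tool_rot: [0.0, 0.994, -0.114, -0.0]
ft_force: [-1.7, -3.1, -3.3]
finger_gap: 0.0442
```

```bash
python3 n.py
```

```text
t 19.875 [ 0.4588 -0.0092  0.151 ] toolturn 73.51 f_in -1.47 f_lat(u) -3.27 fz -3.31 gap 0.0442
ang about hinge 75.75
```

play_rows(
  steps=[
    {"rx": 0,"ry": 0,"rz": 0,"x": 0,"y": 0,"z": 0,"hand": 0.05},
    {"rx": 0,"ry": 0,"rz": 0,"x": 0,"y": 0,"z": 0,"hand": 0.075},
    {"rx": 0,"ry": 0,"rz": 0,"x": 0,"y": 0,"z": 0,"hand": 0.075},
    {"rx": 0,"ry": 0,"rz": 0,"x": 0,"y": 0,"z": 0,"hand": 0.075},
  ],
)

```text
t: 20.42
tool_pos: [0.4593, -0.009, 0.1514]
tool_rot: [-0.0, 0.994, -0.114, 0.0]
ft_force: [-0.0, -1.4, 0.3]
finger_gap: 0.0742
```

```bash
python3 n.py; python3 -c "
from h import *
cv2.imwrite('pics/w6.png',viewer.camera('wrist')['color'])
"
```

```text
t 20.525 [ 0.4591 -0.009   0.1512] toolturn 73.5 f_in -0.18 f_lat(u) -0.39 fz 0.28 gap 0.075
ang about hinge 75.7
```

View pics/w6.png

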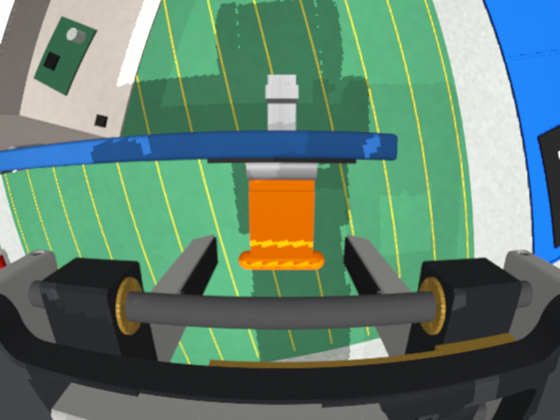

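The fingers are clear on both sides of the roll. I'll rise straight up and then move away.

play_rows(
  steps=[
    {"rx": 0,"ry": 0,"rz": 0,"x": 0,"y": 0,"z": 0.012,"hand": 0.075},
    {"rx": 0,"ry": 0,"rz": 0,"x": 0,"y": 0,"z": 0.02,"hand": 0.075},
    {"rx": 0,"ry": 0,"rz": 0,"x": 0,"y": 0,"z": 0.025,"hand": 0.075},
    {"rx": 0,"ry": 0,"rz": 0,"x": 0,"y": 0,"z": 0.025,"hand": 0.075},
    {"rx": 0,"ry": 0,"rz": 0,"x": 0,"y": -0.03,"z": 0.02,"hand": 0.075},
    {"rx": 0,"ry": 0,"rz": 0,"x": 0,"y": -0.04,"z": 0.02,"hand": 0.075},
    {"rx": 0,"ry": 0,"rz": 0,"x": 0,"y": -0.04,"z": 0,"hand": 0.075},
    {"rx": 0,"ry": 0,"rz": 0,"x": 0,"y": -0.04,"z": 0,"hand": 0.075},
    {"rx": 0,"ry": 0,"rz": 0,"x": 0,"y": -0.04,"z": 0,"hand": 0.075},
    {"rx": 0,"ry": 0,"rz": 0,"x": 0,"y": -0.04,"z": 0,"hand": 0.075},
    {"rx": 0,"ry": 0,"rz": 0,"x": 0,"y": 0,"z": 0,"hand": 0.075},
    {"rx": 0,"ry": 0,"rz": 0,"x": 0,"y": 0,"z": 0,"hand": 0.075},
  ],
)

```text
t: 22.12
tool_pos: [0.459, -0.2388, 0.2736]
tool_rot: [-0.0, 0.994, -0.114, 0.0]
ft_force: [0.7, 0.3, -0.1]
finger_gap: 0.0749
```

```bash
python3 n.py; python3 -c "
from h import *
a=viewer.camera('top');s=viewer.camera('side')
def z(c,r0,r1,c0,c1,f): return cv2.resize(c['color'][r0:r1,c0:c1],None,fx=f,fy=f,interpolation=cv2.INTER_CUBIC)
cv2.imwrite('pics/top7.png',z(a,100,300,150,350,3));cv2.imwrite('pics/side7.png',s['color'])
H=np.array([.5552,.1362])
for deg in (70,73.5,76):
    t=np.radians(60.45-deg);d=np.array([np.cos(t),np.sin(t)]);u=np.array([-d[1],d[0]])
    g=H-.165*u-.061*d;e=H-.216*u
    print(deg,(proj(a,[*g,.158])-[150,100])*3,(proj(a,[*e,.183])-[150,100])*3,proj(s,[*g,.158]))
"
```

```text
t 22.225 [ 0.4591 -0.2382  0.2736] toolturn 73.43 f_in -0.05 f_lat(u) 0.22 fz -0.22 gap 0.0752
ang about hinge 56.5
70 [395.55408882 425.34865335] [463.7006844  375.80130292] [325.25244975 217.60171367]
73.5 [388.80710382 433.99804882] [459.72619131 388.67304534] [328.64509812 219.80005663]
76 [383.65761282 439.93028133] [456.39148314 397.73331271] [330.97961771 221.46485245]
```

View pics/top7.png

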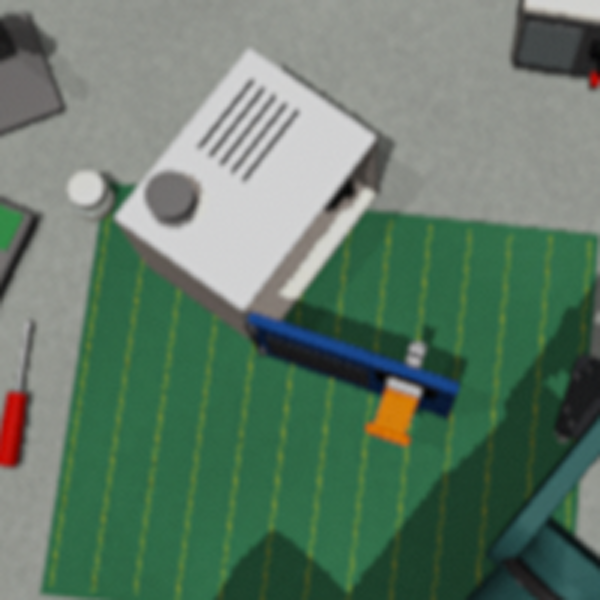

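View pics/side7.png

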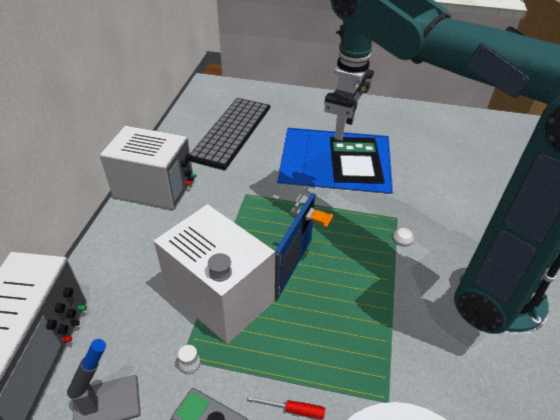

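The door stands at about 73°. The roll shows at (388, 433) in the top crop, which is where a level paddle would put it. The spool and bystanders haven't moved and the gripper is clear, so I'll hand in.

```bash
python3 -c "
from workcell import env; print(env.job_done())"
```

```text
the job is handed in; nothing more can be done
None
```

The test box is open at about 73° and I have handed the job in, at about 22 s of the 72 s allowed. `job_done` reports no verdict.

- **Latch:** I pinched the roll by its two ends and lifted it in steps of about 1 mm or less along its arc. The rubber stop showed at about 0.47 rad. I went on to about 0.48 rad, where the grip read about 2.3 to 2.8 N above the spring, within the stop's limit.
- **Swing:** The first few millimetres of pull took only 1 to 2 N, with no rise past the door's play, so the pawl was clear. I swung the door open with sideways forces up to about 4 N, correcting for a small radius error on the way.
- **Release:** I lowered the paddle along its arc and let go, then backed away.

**Last checks:**
- The top view puts the paddle roll where a level paddle on a door open 73.5° would be.
- The spool and the other objects look unmoved in the top and side views, and the wrist camera showed the board lying inside the open box.
- The wrist force reads about zero with the gripper well clear.
- I compared pictures by eye for the other objects rather than measuring their positions.

My first two move calls were refused because their rows left out some keys. They moved nothing.

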